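# Run home a bearing retaining ring with a two-pin spanner

### The job

The green bearing housing in the tilted vice still has its threaded retaining ring slack in the mouth. Fit both pins of the two-pin spanner into the ring's two holes, turn the ring clockwise until it is fully home against its stop, then lay the spanner gently in the steel tray, flat on the tray floor with its pins down, and let go. Leave the hammer, the roller die and the tin where they are.

Things in the scene. Friction and masses are not known exactly. Their poses are not given: they have to be found in the camera images.
- ring_face (a point): Centre of the outer face of the steel retaining ring, 76 mm across, opening 44 mm. z points out of the face along the thread axis, leaning 28 degrees from vertical towards the vice's -x. The frame turns with the ring: two round blind holes, 11 mm wide, 9 mm deep, at its y = +30 and -30 mm. The spanner fits with its x axis along this x, or half a turn from it.
- mouth (a point): Centre of the mouth of the green housing's round boss, 100 mm across, 78 mm bore; the ring lies in the bore, its face always 4 mm below this plane. Same z as ring_face; x points straight up the slope. ring_face's x axis starts 0.2 to 0.8 rad anticlockwise of this x and ends 0.5 rad clockwise of it. Under this plane: square housing block from 28 mm, vice jaws from 40 mm.
- ring (a joint): Turn of the retaining ring in rad: grows clockwise as seen from in front of its face (about -z of ring_face); starts between 0.5 and 1.1; fully home against a hard stop at 1.80. It turns with a drag of about 0.25 N m and stays where it is left.
- spanner: Two-pin spanner, 149 mm long, 0.22 kg, a steel T with a wooden grip, lying level, pins down. Origin under the grip at the level of the pin tips; x towards the head, z up. Grip: 26 mm wide (y), z 0 to 30 mm, x -55 to 25 mm. Steel, all z 14 to 22 mm: bar 20 mm wide, x 25 to 76; cross head 78 mm wide (y), x 76 to 94.
- spanner_pins (a point): Point midway between the tips of the spanner's two pins, 85 mm from its origin along +x; same axes as the spanner. The pins are round-ended, 8 mm thick and 14 mm long, point down (-z) from the cross head and stand at y = +30 and -30 mm of this point.
- tray: Fixed open steel tray, 270 mm (x) by 180 mm (y), walls 26 mm high, walls and floor 4 mm thick. Origin at the centre of its underside.
- vice: Fixed grey bench vice with a ball joint, holding the green housing. Origin at the centre of its round foot (136 mm across) on the bench. The centre of the housing's mouth is 66 mm from the origin towards -x of this frame and 194 mm up; the vice's screw and its 110 mm cross bar stand out on the -x side to about 155 mm from the origin, lower than 70 mm.
- hammer: Bystander: hammer with a wooden handle, 280 mm long, lying on the bench beyond the vice.
- die: Bystander: grooved steel roller die, 60 mm across, 46 mm tall, standing on end.
- tin: Bystander: round grey tin, 68 mm across, 75 mm tall.
Things that resemble listed ones, but are neither listed nor needed, are in the scene too. Leave any black or orange look-alike of the spanner alone.

How it is judged:
On the way, in this order (a step that is already met when the one before it is completed fails the run):
1. both pins of the spanner stand in the ring's holes, at least 4 mm deep (z of spanner_pins in the frame of ring_face below -0.004 m and x of spanner_pins in the frame of ring_face between -0.005 and 0.005 m and y of spanner_pins in the frame of ring_face between -0.005 and 0.005 m and angle between the z axis of spanner_pins and the z axis of ring_face, either way round below 0.2 rad and angle between the y axis of spanner_pins and the y axis of ring_face, either way round below 0.2 rad), for 0.2 s.
2. the ring is turned home (1.80 rad, within 0.05) with the spanner's pins still in its holes (value of joint ring above 1.75 rad and z of spanner_pins in the frame of ring_face below -0.002 m and distance between spanner_pins and ring_face below 0.015 m), for 0.1 s.
At the end, for the whole second after the job is handed in: the ring is home (within 0.05 rad of 1.80) and the spanner lies still in the tray, wholly inside its walls, flat on the floor (within 0.1 rad and 5 mm of it), pins down, released (value of joint ring above 1.75 rad and z of spanner in the frame of tray below 0.009 m and angle between spanner's own z axis and vertical below 0.1 rad and x of spanner in the frame of tray between -0.13 and 0.13 m and y of spanner in the frame of tray between -0.085 and 0.085 m and x of spanner_pins in the frame of tray between -0.13 and 0.13 m and y of spanner_pins in the frame of tray between -0.085 and 0.085 m and linear speed of spanner below 0.02 m/s); the robot touches nothing.
It fails at once if the hammer, the die or the tin is moved by more than 20 mm (distance of any of hammer, die, tin from where it was at the start of the episode above 0.02 m).
It fails at once if the spanner is dropped or thrown into the tray (faster than 0.7 m/s within 60 mm above it) (linear speed of spanner above 0.7 m/s and horizontal distance between spanner and tray below 0.13 m and height (world z) of spanner below 0.06 m).
It also fails if it takes over 58 s, if anything falls off the work surface, if the arm or the gripper's body presses on something with over 40 N, if the wrist force passes 120 N, or if a joint passes its speed limit or range.

### The arm

A 7-joint arm with a two-finger parallel gripper is mounted at the origin on the work surface. World frame = base frame: x ahead of the robot, y to its left, z up, the work surface at z = 0. Lengths are in m, angles in rad, forces in N, time in s.
With the tool pointing down it reaches from about 0.4 to 0.875 m from the base axis. Payload 19.3 kg.
Tool frame: the origin (TCP) lies at the very end of the fingers, on their centre line; the grasp point (between the pads) lies 19 mm behind it; z points along the fingers, y is the line along which they close (so a half turn about z gives the same grasp; the last joint's range is limited). The gripper opens to 85 mm and grips with 20 to 120 N. Pads are 22 mm wide; open, the fingers measure 114 mm over their backs; the gripper's body (76 mm by 85 mm) begins 54 mm behind the grasp point. The pads swing forward as they close: fully open they stand 13 mm farther back than shut.
Start: joints at [1.075, 0.521, -0.036, 1.599, 0.021, 1.021, -0.113], TCP at [0.258, -0.569, 0.231] pointing down, gripper open.
Joint ranges: [-2.91, 2.91], [-0.3, 2.13], [-1.5, 1.42], [0.17, 2.43], [-1.26, 4.41], [0.16, 1.93], [-2.52, 2.52]. Speed limits (rad/s): [1.89, 1.89, 2.39, 2.39, 3.01, 3.01, 3.01].

### API

Orientations are given as [roll, pitch, yaw] about the fixed x, y, z axes, in that order (R = Rz(yaw) Ry(pitch) Rx(roll)).
In Python, from workcell import bot gives the robot as it stands.
- The arm moves only by the shell command python3 -m crank 'ROWS' [FORCE]. ROWS is a JSON object of lists of equal length, an entry for each row: "travel": the shift along the world's x, y, z in cm, a list of three; "turn": the turn, a rotation vector about the world's x, y, z in degrees, a list of three; "gripper": the closure, from 0 (fully open) to 1 (shut). A call has exactly 5 rows; each row is the pose to reach, as a shift and turn from the pose commanded when the call began; what a row does not reach only later rows make up. A row lasts 1/10 s, in which the tool goes at most 50 mm and 8.59 degrees, less where a joint would pass 70% of its speed; a pose out of reach is approached as far as the arm can. A call with a gripper value outside its range is refused whole. The fingers move at their own pace and stop on an object; FORCE is the grip in N (left out, the last holds). Time passes only in rows, so rows that repeat a pose let the fingers close, or fill a call up. It gives the time, the measured TCP pose, the force, the opening and the grip force at its end, in the units of the state.
- bot.observe(): the state, without advancing time (a new reading comes with each control period).
- bot.grab_frame(name): name is "scene" or "top"; returns a dict with "pixels" (420x560x3 uint8, red, green, blue), "fx", "fy", "cx", "cy" (pixels), "extrinsics" (4x4, takes a point from world to camera coordinates). Camera axes: x right, y down, z forward; pixel columns grow to the right and rows downward; lengths in m; the calibration is good to about 2 mm. A picture is of the moment at which its call begins. There is no depth.
- bot.job_done(): hands the job in; it is judged then, once.
The state is a dict: "clock": time; "qpos": joint angles; "qd": joint speeds; "joint_efforts": joint torques, N m; "position": TCP position; "tool_rot": TCP orientation; "force": force on the tool from outside, world axes, zero at the start; "moment": the same for the moment, N m; "grip_width": finger opening in m; "finger_force": force on a finger pad.
Only numpy, scipy, OpenCV 4.12 (cv2) and the standard library are available. Lean on these libraries where they do the work, as an engineer would, in place of code of your own. Each camera call takes 0.05 s, during which the arm holds its last target. There are 200 camera calls.

## Working session

There is one attempt and no reset: what is moved stays moved. The work goes in short steps, Python scripts to look and compute and a shell command to move; the robot and the scene stay as the last step left them, time stands still between calls to the robot, and variables do not carry over. Pictures are saved under pics/ and viewed, at most 10 in all, crops included, and the job is handed in when it is done.

```bash
ls; mkdir -p pics; python3 - <<'E'
from workcell import bot
import cv2,numpy as np,pickle
np.set_printoptions(precision=4,suppress=True)
d={}
for n in("scene","top"):
    f=bot.grab_frame(n);d[n]=f
    cv2.imwrite(f"pics/{n}0.png",cv2.cvtColor(f["pixels"],cv2.COLOR_RGB2BGR))
    print(n,f["fx"],f["fy"],f["cx"],f["cy"]);print(np.array(f["extrinsics"]))
pickle.dump(d,open("f0.pkl","wb"))
print(bot.observe())
E
```

```text
pics
scene 516.7171943501675 516.7171943501675 271.7894724725944 211.5260518246304
[[-0.7433  0.669   0.0015  0.3468]
 [ 0.5543  0.6171 -0.5585 -0.2893]
 [-0.3745 -0.4143 -0.8295  1.65  ]
 [ 0.      0.      0.      1.    ]]
top 427.7266232628453 427.7266232628453 276.99323960822767 214.68069274680266
[[ 0.0052 -1.      0.0081  0.0712]
 [-0.9848 -0.0066 -0.1733  0.5485]
 [ 0.1734 -0.0071 -0.9848  1.4248]
 [ 0.      0.      0.      1.    ]]
{'clock': 0.1, 'qpos': array([ 1.0748,  0.5219, -0.0363,  1.5999,  0.0212,  1.0211, -0.1128]), 'qd': array([-0.0002, -0.0018,  0.0005,  0.0009, -0.001 , -0.0006,  0.002 ]), 'joint_efforts': array([  0.0051, -92.8481,   1.9847, -37.0532,   0.0182,   0.0054,
         0.0001]), 'position': array([ 0.258 , -0.5689,  0.2308]), 'tool_rot': array([-3.1406,  0.0001,  0.4258]), 'force': array([ 0.3197,  0.2398, -0.2635]), 'moment': array([-0.0419,  0.0621,  0.0199]), 'finger_force': 0.0, 'grip_width': 0.08554389229999945}
```

View pics/scene0.png

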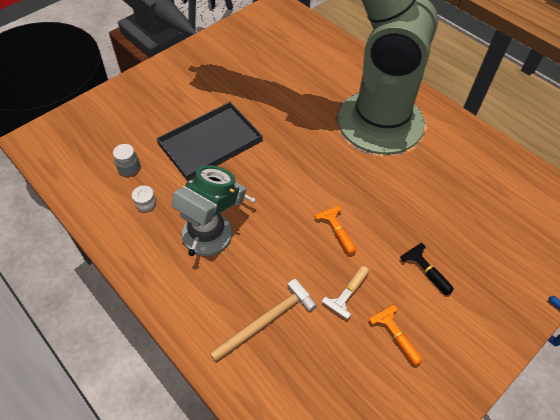

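View pics/top0.png

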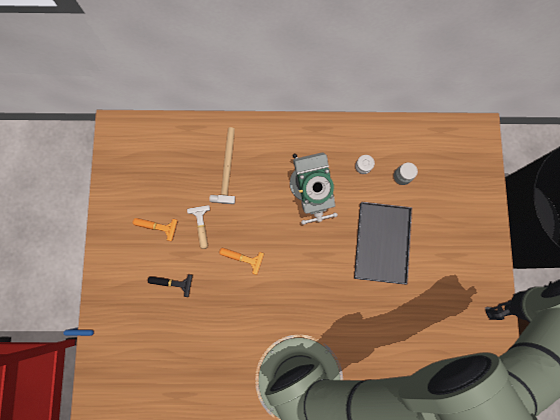

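Scene: the steel/wood spanner is at (347,293), the housing at (215,178) and the tray at (210,140). Top: spanner (200,227), ring (317,187), tray (383,243). Next I'll enlarge the crops.

```bash
python3 - <<'E'
import cv2,numpy as np
s=cv2.imread("pics/scene0.png");t=cv2.imread("pics/top0.png")
c=lambda im,x,y,w,k:cv2.resize(im[y-w//2:y+w//2,x-w//2:x+w//2],(k,k),interpolation=cv2.INTER_CUBIC)
a=np.hstack([c(s,214,180,50,390),c(t,317,187,50,390)])
b=np.hstack([cv2.resize(s[250:330,310:380],(263,200+0),interpolation=cv2.INTER_CUBIC)])
cv2.imwrite("pics/c1.png",a)
b=np.hstack([c(s,347,293,70,390),c(t,201,227,70,390)])
cv2.imwrite("pics/c2.png",b)
E
```

```text
(no output)
```

View pics/c1.png

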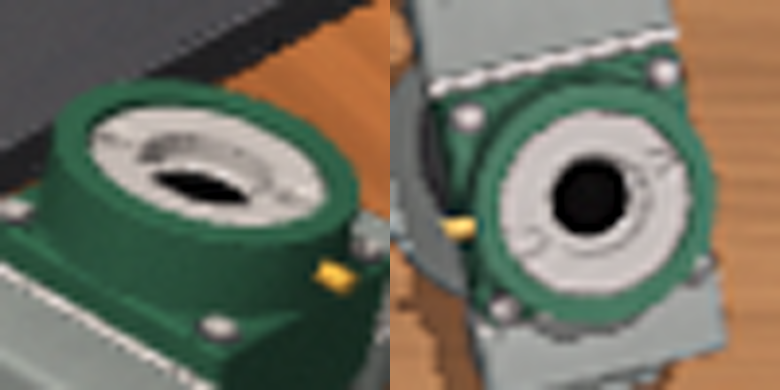

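View pics/c2.png

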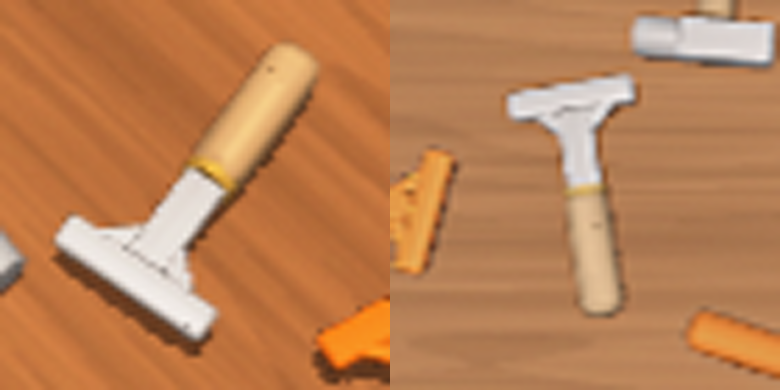

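Crop 1: the ring holes are faintly visible at about (204.0,172.9) and (225.5,179.7) in scene, and (309.6,192.5) and (326.6,182.5) in top. The jaw's white edge runs from (297,173) to (329,166) in top. Crop 2: the spanner is lying with its steel head away from the robot in top. Now I'll measure these.

```bash
cat > h.py <<'E'
import cv2,numpy as np,pickle
np.set_printoptions(precision=4,suppress=True)
class C:
    def __init__(s,f):
        s.im=np.ascontiguousarray(f["pixels"]);s.K=np.array([[f["fx"],0,f["cx"]],[0,f["fy"],f["cy"]],[0,0,1]]);s.E=np.array(f["extrinsics"])
        s.P=s.K@s.E[:3];s.R=s.E[:3,:3];s.o=-s.R.T@s.E[:3,3];s.hsv=cv2.cvtColor(s.im,cv2.COLOR_RGB2HSV)
    def ray(s,p): return s.R.T@np.linalg.solve(s.K,[p[0],p[1],1])
    def onz(s,p,z):
        d=s.ray(p);return s.o+d*(z-s.o[2])/d[2]
    def proj(s,X):
        q=s.P@np.r_[X,1];return q[:2]/q[2]
def tri(c1,p1,c2,p2):
    X=cv2.triangulatePoints(c1.P,c2.P,np.float64(p1).reshape(2,1),np.float64(p2).reshape(2,1)).ravel();X=X[:3]/X[3]
    return X,np.r_[c1.proj(X)-p1,c2.proj(X)-p2]
def load(n): d=pickle.load(open(n,"rb"));return C(d["scene"]),C(d["top"])
E
cat > m.py <<'E'
from h import *
S,T=load("f0.pkl")
def blob(c,mask,box):
    m=np.zeros(mask.shape,np.uint8);x0,y0,x1,y1=box;m[y0:y1,x0:x1]=mask[y0:y1,x0:x1]
    n,l,st,ce=cv2.connectedComponentsWithStats(m);k=1+st[1:,4].argmax();return np.uint8(l==k),ce[k],st[k]
def green(c,box): return blob(c,np.uint8(cv2.inRange(c.hsv,(65,80,20),(95,255,255))>0),box)
res={}
for n,c,box,sd in(("S",S,(165,155,250,225),(213,178)),("T",T,(285,145,345,225),(317,187))):
    g,ce,st=green(c,box)
    # hole in green = ring+opening
    cs,h=cv2.findContours(g,cv2.RETR_CCOMP,cv2.CHAIN_APPROX_NONE)
    k=max((i for i in range(len(cs)) if h[0][i][3]>=0),key=lambda i:cv2.contourArea(cs[i]))
    m=np.zeros(g.shape,np.uint8);cv2.drawContours(m,cs,k,1,-1);m&=1-g
    e=cv2.fitEllipse(max(cv2.findContours(m,0,1)[0],key=len)); res[n]=e;print(n,"ring ellipse",e,m.sum())
X,r=tri(S,res["S"][0],T,res["T"][0]);print("ring centre",X,r)
H=[]
for a,b in(((204.0,172.9),(309.6,192.5)),((225.5,179.7),(326.6,182.5))):
    x,r=tri(S,np.array(a)-.45,T,np.array(b)-.45);H.append(x);print("hole",x,r)
print("dist",np.linalg.norm(H[0]-H[1]),(H[0]+H[1])/2)
a,b=[T.onz(p,.15) for p in((296.9,172.8),(328.8,166.0))]
print("jaw edge",a,b,"yaw(y axis)",np.degrees(np.arctan2(*(a-b)[1::-1])))
# tray
for n,c,box in(("S",S,(150,95,270,185)),("T",T,(340,190,425,295))):
    m=np.uint8((c.hsv[...,2]<105)&(c.hsv[...,1]<70));m,ce,st=blob(c,m,box)
    q=cv2.minAreaRect(np.argwhere(m)[:,::-1].astype(np.float32)) ; ct=max(cv2.findContours(m,0,1)[0],key=len)
    ap=cv2.approxPolyDP(cv2.convexHull(ct),4,True)[:,0]; print(n,"tray",ap.tolist())
    for z in(0.026,): print([c.onz(p,z)[:2].round(4).tolist() for p in ap])
# spanner
sp={}
for n,c,box in(("S",S,(318,262,372,322)),("T",T,(186,203,214,252))):
    hs=c.hsv.astype(int);st=np.uint8((hs[...,1]<60)&(hs[...,2]>110));m,ce,s_=blob(c,st,box)
    q=cv2.minAreaRect(cv2.findContours(m,0,1)[0][0]);print(n,"steel",ce,s_)
    cv2.imwrite(f"pics/m{n}.png",m*255)
    ap=cv2.approxPolyDP(cv2.convexHull(max(cv2.findContours(m,0,1)[0],key=len)),1.5,True)[:,0];print(ap.tolist());sp[n]=ap
E
python3 m.py
```

```text
S ring ellipse ((215.0133819580078, 175.830810546875), (13.558963775634766, 30.696645736694336), 103.38388061523438) 359
T ring ellipse ((317.8365478515625, 187.71607971191406), (23.21457862854004, 24.643213272094727), 52.66695785522461) 483
ring centre [ 0.6101 -0.0524  0.1888] [-0.0389 -0.0095 -0.0347  0.0306]
hole [ 0.6179 -0.0482  0.2062] [ 9.3649  1.6828  7.8455 -8.072 ]
hole [ 0.6082 -0.0518  0.1852] [-9.1818 -2.8111 -8.6549  6.5612]
dist 0.023408578383492598 [ 0.613  -0.05    0.1957]
jaw edge [0.669  0.0111 0.15  ] [ 0.6928 -0.0933  0.15  ] yaw(y axis) 102.81809408248228
S tray [[230, 102], [261, 140], [187, 182], [157, 138]]
[[0.3192, -0.3645], [0.3522, -0.1761], [0.6155, -0.1976], [0.5825, -0.3937]]
T tray [[361, 202], [411, 208], [406, 282], [396, 283], [366, 228]]
[[0.5992, -0.221], [0.5789, -0.3963], [0.3219, -0.3666], [0.3184, -0.3323], [0.5069, -0.2358]]
S steel [338.9666 303.0823] [322 288  30  31 389]
[[350, 314], [347, 318], [324, 303], [322, 301], [323, 298], [346, 288], [351, 292]]
T steel [198.6045 212.7182] [187 205  23  20 220]
[[209, 206], [203, 224], [198, 224], [187, 212], [189, 208]]
```

```bash
cat > m2.py <<'E'
from h import *
S,T=load("f0.pkl")
for a,b in(((204.0,172.9),(326.6,182.5)),((225.5,179.7),(309.6,192.5))):
    x,r=tri(S,np.array(a)-.45,T,np.array(b)-.45);print("hole",x,r)
psi=np.radians(12.8);t=np.radians(28);v=np.array([-np.cos(psi),-np.sin(psi),0])
n=np.sin(t)*v+np.cos(t)*np.array([0,0,1]);mx=-np.cos(t)*v+np.sin(t)*np.array([0,0,1]);my=np.cross(n,mx)
C0=np.array([.6101,-.0524,.1888])
print("n",n,"mx",mx)
for c,ps in((S,((204.0,172.9),(225.5,179.7))),(T,((326.6,182.5),(309.6,192.5)))):
    X=[]
    for p in ps:
        d=c.ray(np.array(p)-.45);X.append(c.o+d*(n@(C0-c.o))/(n@d))
    e=X[1]-X[0];m=(X[0]+X[1])/2;print("len",np.linalg.norm(e),"mid",m,"angle of y axis anticlock from my deg",np.degrees(np.arctan2(-e@mx,e@my)))
for nme,a,b in(("headL",(325.0,298.5),(208.7,207.4)),("headR",(348.4,315.9),(188,210.4)),("headl/swap",(325.0,298.5),(188,210.4)),("headr/swap",(348.4,315.9),(208.7,207.4)),("ferrule",(349.6,288.6),(200.6,225.5)),("gripend",(365.4,266.9),(203.8,248.1))):
    print(nme,*tri(S,a,T,b),T.onz(b,.022)[:2],S.onz(a,.022)[:2])
E
python3 m2.py
```

```text
hole [ 0.6269 -0.0776  0.1931] [-0.3007 -0.0759 -0.2671  0.2401]
hole [ 0.5974 -0.0265  0.1884] [ 0.4871  0.1136  0.4348 -0.3801]
n [-0.4578 -0.104   0.8829] mx [0.861  0.1956 0.4695]
len 0.055917802926651015 mid [ 0.6117 -0.0529  0.1896] angle of y axis anticlock from my deg 24.054602316614275
len 0.061671785055008164 mid [ 0.6121 -0.0518  0.1899] angle of y axis anticlock from my deg 19.175268252474112
headL [0.5763 0.3172 0.0166] [-0.803  -0.139  -0.693   0.4805] [0.577 0.314] [0.5771 0.3203]
headR [0.5659 0.3886 0.0164] [-0.4636 -0.0729 -0.397   0.2645] [0.5658 0.3861] [0.5674 0.3906]
headl/swap [0.5797 0.3505 0.069 ] [ 9.9789  1.1324  7.9379 -6.4915] [0.5658 0.3861] [0.5771 0.3203]
headr/swap [ 0.5648  0.3578 -0.0256] [-11.0993  -2.392  -10.2635   5.7216] [0.577 0.314] [0.5674 0.3906]
ferrule [0.512  0.3415 0.0206] [-0.387  -0.0614 -0.3433  0.2302] [0.5126 0.3401] [0.512  0.3426]
gripend [0.4344 0.3267 0.0175] [ 0.0745  0.0111  0.0687 -0.0454] [0.4338 0.3262] [0.4368 0.3277]
```

Spanner: origin ≈ (0.488, 0.337), yaw ≈ 10°, head top z ≈ 0.02. Ring centre ≈ (0.611, -0.0525, 0.189), ring x about 21° anticlockwise of upslope. I'll move towards the spanner now.

```bash
python3 -m crank '{"travel":[[5,5,2],[9,9,4],[13,13,6],[16,17,8],[20,21,9]],"turn":[[0,0,0],[0,0,-3],[0,0,-6],[0,0,-10],[0,0,-14.4]],"gripper":[0,0,0,0,0]}'; python3 -m crank '{"travel":[[3,4,0],[5,9,0],[5,14,0],[5,19,0],[5,24,0]],"turn":[[0,0,0],[0,0,0],[0,0,0],[0,0,0],[0,0,0]],"gripper":[0,0,0,0,0]}' 
```

```text
clock: 0.6
position: [0.4233, -0.3959, 0.3084]
tool_rot: [3.141, -0.0, 0.171]
force: [1.3, -1.1, 0.3]
grip_width: 0.0849
finger_force: 0.0
clock: 1.1
position: [0.4721, -0.1589, 0.3073]
tool_rot: [-3.142, 0.0, 0.175]
force: [1.0, 0.7, -0.1]
grip_width: 0.0853
finger_force: 0.0
```

```bash
python3 -m crank '{"travel":[[0,5,0],[0,10,0],[0,15,0],[0,20,0],[0,25,0]],"turn":[[0,0,0],[0,0,0],[0,0,0],[0,0,0],[0,0,0]],"gripper":[0,0,0,0,0]}'; python3 -m crank '{"travel":[[0,5,-2],[0,10,-5],[0,15,-8],[0,20,-11],[0,24,-14]],"turn":[[0,0,0],[0,0,0],[0,0,0],[0,0,0],[0,0,0]],"gripper":[0,0,0,0,0]}';python3 -m crank '{"travel":[[0,0,0],[0,0,0],[0,0,0],[0,0,0],[0,0,0]],"turn":[[0,0,0],[0,0,0],[0,0,0],[0,0,0],[0,0,0]],"gripper":[0,0,0,0,0]}' 
```

```text
clock: 1.6
position: [0.472, 0.091, 0.3075]
tool_rot: [3.141, -0.0, 0.174]
force: [2.0, -0.7, 0.2]
grip_width: 0.0856
finger_force: 0.0
clock: 2.1
position: [0.4722, 0.3073, 0.1828]
tool_rot: [-3.141, -0.0, 0.174]
force: [1.6, -0.1, 0.3]
grip_width: 0.0854
finger_force: 0.0
clock: 2.6
position: [0.4731, 0.3048, 0.1845]
tool_rot: [-3.141, -0.001, 0.173]
force: [0.3, 0.0, -0.3]
grip_width: 0.0853
finger_force: 0.0
```

```bash
python3 -m crank '{"travel":[[2,3.3,-4],[2,3.3,-8],[2,3.3,-12],[2,3.3,-15],[2,3.3,-17.9]],"turn":[[0,0,0],[0,0,0],[0,0,0],[0,0,0],[0,0,0]],"gripper":[0,0,0,0,0]}';python3 -m crank '{"travel":[[0,0,0],[0,0,0],[0,0,0],[0,0,0],[0,0,0]],"turn":[[0,0,0],[0,0,0],[0,0,0],[0,0,0],[0,0,0]],"gripper":[0,0,0,0,0]}'; python3 - <<'E'
from workcell import bot
import cv2,numpy as np
f=bot.grab_frame("scene")["pixels"][230:330,300:400,::-1];g=bot.grab_frame("top")["pixels"][180:280,150:250,::-1]
cv2.imwrite("pics/g1.png",np.hstack([cv2.resize(f,(400,400)),cv2.resize(g,(400,400))]))
E
```

```text
clock: 3.1
position: [0.4927, 0.3379, 0.0037]
tool_rot: [3.142, -0.0, 0.174]
force: [0.5, -0.3, 0.6]
grip_width: 0.0851
finger_force: 0.0
clock: 3.6
position: [0.4931, 0.3388, 0.006]
tool_rot: [-3.141, -0.002, 0.174]
force: [0.1, 0.6, 0.6]
grip_width: 0.0854
finger_force: 0.0
```

View pics/g1.png

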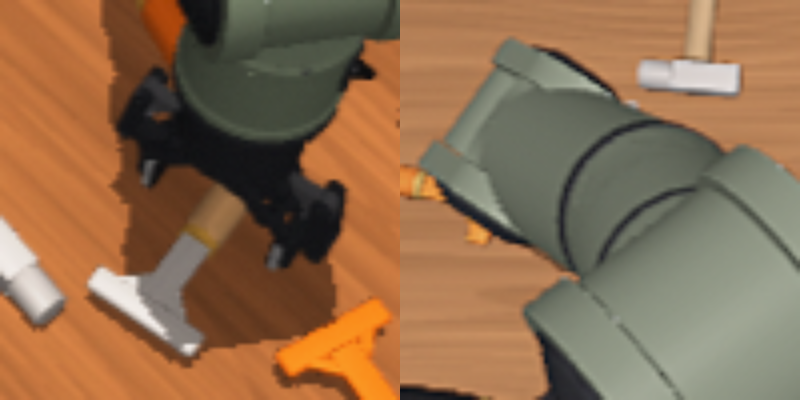

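Left view: the open fingers straddle the wooden grip, pointing the right way. I'll lower 4 mm and close.

```bash
python3 -m crank '{"travel":[[0,0,-0.4],[0,0,-0.4],[0,0,-0.4],[0,0,-0.4],[0,0,-0.4]],"turn":[[0,0,0],[0,0,0],[0,0,0],[0,0,0],[0,0,0]],"gripper":[0.3,0.7,1,1,1]}' 100;python3 -m crank '{"travel":[[0,0,0],[0,0,0],[0,0,0],[0,0,0],[0,0,0]],"turn":[[0,0,0],[0,0,0],[0,0,0],[0,0,0],[0,0,0]],"gripper":[1,1,1,1,1]}'; python3 -m crank '{"travel":[[0,0,2],[0,0,5],[0,0,10],[0,0,15],[0,0,20]],"turn":[[0,0,0],[0,0,0],[0,0,0],[0,0,0],[0,0,0]],"gripper":[1,1,1,1,1]}'
```

```text
clock: 4.2
position: [0.4925, 0.3387, 0.001]
tool_rot: [-3.141, -0.0, 0.174]
force: [-0.6, -0.7, 4.3]
grip_width: 0.0244
finger_force: 98.1
clock: 4.7
position: [0.4925, 0.3386, 0.001]
tool_rot: [-3.141, -0.0, 0.174]
force: [-1.9, -0.8, 4.7]
grip_width: 0.0246
finger_force: 98.2
clock: 5.2
position: [0.492, 0.3382, 0.2025]
tool_rot: [3.141, 0.001, 0.175]
force: [1.6, 0.4, -1.4]
grip_width: 0.0245
finger_force: 98.3
```

```bash
cat > m3.py <<'E'
from h import *
S,T=load("f0.pkl")
psi=np.radians(12.8);t=np.radians(28);v=np.array([-np.cos(psi),-np.sin(psi),0]);Z=np.array([0,0,1.])
n=np.sin(t)*v+np.cos(t)*Z;mx=-np.cos(t)*v+np.sin(t)*Z;my=np.cross(n,mx)
C0=np.array([.6113,-.0522,.1897])
big=lambda c:cv2.cvtColor(c.im,cv2.COLOR_RGB2GRAY).astype(float)
for nm,c in(("S",S),("T",T)):
    g=big(c);u,w=np.meshgrid(np.arange(560),np.arange(420));q=np.stack([u,w,np.ones_like(u)],-1).reshape(-1,3)
    d=q@np.linalg.inv(c.K).T@c.R;X=c.o+d*((n@(C0-c.o))/(d@n))[:,None]-C0
    a,b=X@mx,X@my;gr=g.ravel();sat=c.hsv[...,1].ravel();r=np.hypot(a,b);k=(r<.046)
    R=k&(sat<60)&(gr>90);print(nm,"light centroid in (mx,my) mm",1e3*a[R].mean(),1e3*b[R].mean(), "extent",1e3*np.array([a[R].min(),a[R].max(),b[R].min(),b[R].max()]))
    A=k&(r>.021)&(r<.037);th=np.degrees(np.arctan2(-a,b))  # direction angle of y axis, anticlockwise from my
    med=np.median(gr[A]);print("med",med)
    D=A&(gr<med-12)&(gr>60)
    for i in np.flatnonzero(D): print("%d,%d r%.0f th%.0f g%.0f"%(i%560,i//560,1e3*r[i],th[i],gr[i]),end="; ")
    print()
E
python3 m3.py
```

```text
S light centroid in (mx,my) mm -3.2119613478800733 -0.011263327389363713 extent [-38.5977  33.7531 -36.3075  37.1806]
med 187.0
204,169 r36 th176 g97; 205,169 r35 th172 g142; 215,169 r36 th126 g168; 216,169 r37 th122 g135; 202,170 r36 th-171 g95; 203,170 r35 th-174 g170; 219,170 r36 th109 g168; 201,171 r36 th-161 g126; 221,171 r35 th100 g168; 201,172 r35 th-153 g131; 202,172 r33 th-155 g125; 203,172 r31 th-158 g146; 208,172 r21 th180 g162; 223,172 r36 th90 g167; 200,173 r37 th-143 g81; 201,173 r34 th-145 g163; 202,173 r32 th-147 g159; 203,173 r29 th-149 g153; 204,173 r27 th-151 g164; 205,173 r25 th-154 g156; 225,173 r37 th80 g169; 200,174 r37 th-135 g113; 201,174 r34 th-136 g172; 206,174 r22 th-146 g168; 201,175 r35 th-128 g165; 206,175 r22 th-133 g149; 222,175 r22 th69 g167; 201,176 r37 th-121 g88; 202,176 r34 th-121 g165; 223,176 r23 th57 g163; 202,177 r36 th-114 g119; 223,177 r21 th45 g156; 203,178 r36 th-106 g102; 204,178 r33 th-105 g172; 208,178 r23 th-98 g153; 209,178 r21 th-95 g80; 223,178 r21 th31 g139; 204,179 r36 th-99 g86; 205,179 r34 th-97 g146; 210,179 r23 th-83 g153; 22
[... 1784 characters left out ...]
325,187 r23 th170 g164; 325,188 r23 th162 g162; 329,188 r36 th164 g178; 324,189 r21 th153 g161; 329,189 r37 th159 g165; 324,190 r22 th145 g161; 307,191 r36 th7 g180; 309,191 r30 th11 g173; 310,191 r27 th14 g159; 311,191 r24 th17 g179; 323,191 r21 th133 g144; 324,191 r24 th138 g177; 311,192 r26 th24 g173; 312,192 r23 th28 g176; 322,192 r21 th121 g158; 323,192 r23 th127 g175; 311,193 r28 th29 g161; 314,193 r21 th47 g180; 321,193 r22 th109 g148; 322,193 r24 th116 g178; 309,194 r34 th26 g164; 310,194 r32 th30 g158; 311,194 r30 th34 g178; 315,194 r23 th58 g171; 316,194 r22 th66 g160; 317,194 r22 th74 g154; 318,194 r22 th83 g159; 319,194 r22 th91 g162; 320,194 r23 th99 g177; 309,195 r37 th31 g177;
```

```bash
cat > tgt.py <<'E'
from h import *
from scipy.spatial.transform import Rotation as Ro
from workcell import bot
psi=np.radians(12.8);t=np.radians(28);v=np.array([-np.cos(psi),-np.sin(psi),0]);Z=np.array([0,0,1.])
n=np.sin(t)*v+np.cos(t)*Z;mx=-np.cos(t)*v+np.sin(t)*Z;my=np.cross(n,mx)
C0=np.array([.6113,-.0522,.1897])
def sp(ang): # spanner rotation, ang = deg anticlockwise of mx
    return Ro.from_rotvec(np.radians(ang)*n)*Ro.from_matrix(np.c_[mx,my,n])
FL=Ro.from_euler("x",np.pi)
PT=np.array([.0800,0,-.001])  # pins rel. TCP in spanner axes
def tool(ang,h,off=(0,0)): # TCP pose
    R=sp(ang);return C0+n*h+mx*off[0]+my*off[1]-R.apply(PT),R*FL
def delta(ang,h,off=(0,0),o=None):
    o=o or bot.observe();p,R=tool(ang,h,off);R0=Ro.from_euler("xyz",o["tool_rot"])
    print("TCP",p,"travel cm",100*(p-o["position"]),"turn deg",np.degrees((R*R0.inv()).as_rotvec()))
def where(o=None):
    o=o or bot.observe();R=Ro.from_euler("xyz",o["tool_rot"])*FL
    p=o["position"]+R.apply(PT)-C0;M=np.c_[mx,my,n]
    r=(sp(0).inv()*R).as_rotvec(degrees=True)
    print("pins in mouth axes mm",1e3*M.T@p,"rot deg",r,"force mouth axes",M.T@o["force"],"mom",M.T@o["moment"])
E
python3 -c "
from tgt import *
print(n,mx,my);delta(21.5,.06);where()"
```

```text
[-0.4578 -0.104   0.8829] [0.861  0.1956 0.4695] [-0.2215  0.9751  0.    ]
TCP [ 0.5258 -0.1017  0.2086] travel cm [  3.3736 -43.9864   0.6082] turn deg [  0.3438 -28.2411  23.8164]
pins in mouth axes mm [ 49.7629 403.1784 -13.1229] rot deg [-0.6922 28.0361 -2.7424] force mouth axes [ 0.7696  0.074  -2.0268] mom [ 0.0921 -0.023   0.0022]
```

```bash
python3 -m crank '{"travel":[[0,-4,2],[0,-8,4],[0,-13,6],[0,-17,8],[0,-21,8]],"turn":[[0.1,-5.6,4.7],[0.1,-11.3,9.5],[0.2,-17,14.3],[0.3,-22.6,19],[0.3,-28.2,23.8]],"gripper":[1,1,1,1,1]}';python3 -m crank '{"travel":[[0,0,0],[0,0,0],[0,0,0],[0,0,0],[0,0,0]],"turn":[[0,0,0],[0,0,0],[0,0,0],[0,0,0],[0,0,0]],"gripper":[1,1,1,1,1]}'; python3 - <<'E'
from workcell import bot
import cv2,numpy as np,pickle
from tgt import *
d={n:bot.grab_frame(n) for n in("scene","top")};pickle.dump(d,open("f1.pkl","wb"))
o=bot.observe();where(o);delta(21.5,.06,o=o)
S,T=load("f1.pkl");R=Ro.from_euler("xyz",o["tool_rot"])*FL
out=[]
for c in(S,T):
    pr=[c.proj(o["position"]+R.apply(PT+np.array([0,y,.022]))) for y in(-.039,.039)];print(pr)
    x,y=np.int32(np.mean(pr,0));out.append(cv2.resize(c.im[y-30:y+30,x-30:x+30,::-1],(390,390),interpolation=cv2.INTER_CUBIC));print(x-30,y-30)
cv2.imwrite("pics/h1.png",np.hstack(out))
E
```

```text
clock: 5.7
position: [0.4928, 0.1271, 0.2835]
tool_rot: [2.943, -0.458, 0.649]
force: [3.0, -0.1, -2.7]
grip_width: 0.0241
finger_force: 98.5
clock: 6.2
position: [0.4926, 0.1295, 0.2805]
tool_rot: [2.95, -0.451, 0.644]
force: [-0.7, 0.5, -1.9]
grip_width: 0.0243
finger_force: 98.5
pins in mouth axes mm [ 50.2591 232.4875 114.6792] rot deg [ 0.0203  0.0401 21.523 ] force mouth axes [-1.4557  0.9186 -2.0566] mom [-0.0201  0.7875 -0.0247]
TCP [ 0.5258 -0.1017  0.2086] travel cm [  3.3271 -23.0822  -7.1924] turn deg [ 0.0094 -0.0419 -0.0261]
[array([282.3198, 172.1876]), array([317.0199, 183.9651])]
269 148
[array([255.108 , 191.6685]), array([231.7022, 206.862 ])]
213 169
```

View pics/h1.png

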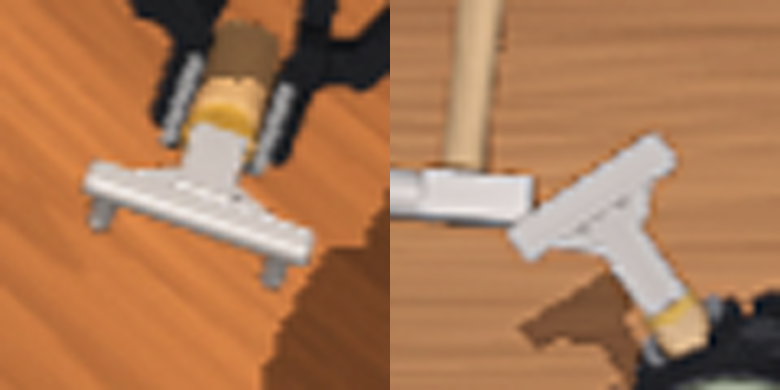

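```bash
python3 - <<'E'
from tgt import *
o=bot.observe();S,T=load("f1.pkl");R=Ro.from_euler("xyz",o["tool_rot"])*FL
pj=lambda c,q:c.proj(o["position"]+R.apply(PT+np.array(q)))
print("tips scene",pj(S,(0,-.03,.0)),pj(S,(0,.03,.0)),"meas 283.6,182.6 310.4,191.7")
for z in(.022,):
  for x in(-.009,.009): print("top edge x",x,pj(T,(x,.039,z)),pj(T,(x,-.039,z)))
print("bar/ferrule top at x=25",pj(T,(-.06,0,.022)),"meas", 213+(678-390+.5)/6.5-.5,169+310.5/6.5-.5)
m=np.uint8((T.hsv[...,1]<50)&(T.hsv[...,2]>150));b=np.zeros_like(m);b[185:217,232:262]=m[185:217,232:262];b[:,:232]=0
h=cv2.convexHull(max(cv2.findContours(b,0,1)[0],key=len));print(cv2.approxPolyDP(h,1,True)[:,0].tolist())
# front edge (upper-left): for each column in head, subpixel row where saturation drops
g=T.hsv[...,1].astype(float);pts=[]
for u in range(236,252):
    c=g[180:206,u];k=np.flatnonzero((c[:-1]>60)&(c[1:]<=60));
    if len(k): i=k[0];pts.append((u,180+i+(c[i]-60)/(c[i]-c[i+1])))
pts=np.array(pts);print(np.round(pts,1).tolist());l=np.polyfit(pts[2:,0],pts[2:,1],1);print("front edge slope deg",np.degrees(np.arctan(l[0])),"at u=244",np.polyval(l,244))
E
```

```text
tips scene [283.3972 182.2272] [309.8144 191.1975] meas 283.6,182.6 310.4,191.7
top edge x -0.009 [233.5243 209.4215] [256.884  194.2756]
top edge x 0.009 [229.8717 204.2906] [253.3236 189.0491]
bar/ferrule top at x=25 [255.215  216.2802] meas 256.88461538461536 216.26923076923077
[[256, 192], [258, 213], [254, 216], [232, 206], [232, 196], [251, 190], [254, 190]]
[[236.0, 199.8], [237.0, 199.6], [238.0, 198.7], [239.0, 197.7], [240.0, 197.5], [241.0, 196.8], [242.0, 195.7], [243.0, 195.6], [244.0, 194.8], [245.0, 193.7], [246.0, 193.5], [247.0, 192.8], [248.0, 191.7], [249.0, 191.5], [250.0, 190.8], [251.0, 189.7]]
front edge slope deg -33.818893594867234 at u=244 194.6668328595576
```

Head and pins in the hand agree with prediction to about 1 mm (pin tips in scene at (283.6,182.6) and (310.4,191.7)). On to the ring.

```bash
sed -i 's/\.0800,0,-/.0810,0,-/' tgt.py; python3 -m crank '{"travel":[[1,-5,-1],[2,-10,-2],[2.5,-15,-3],[3,-19,-5],[3.2,-23.1,-7.2]],"turn":[[0,0,0],[0,0,0],[0,0,0],[0,0,0],[0,0,0]],"gripper":[1,1,1,1,1]}';python3 -m crank '{"travel":[[0,0,0],[0,0,0],[0,0,0],[0,0,0],[0,0,0]],"turn":[[0,0,0],[0,0,0],[0,0,0],[0,0,0],[0,0,0]],"gripper":[1,1,1,1,1]}'; python3 -c "
from tgt import *
where();delta(21.5,.012)"
```

```text
clock: 6.8
position: [0.5226, -0.0675, 0.2253]
tool_rot: [2.948, -0.452, 0.644]
force: [1.2, 1.0, -2.2]
grip_width: 0.0247
finger_force: 98.8
clock: 7.3
position: [0.5222, -0.0647, 0.2256]
tool_rot: [2.949, -0.451, 0.646]
force: [-0.7, 0.2, -2.1]
grip_width: 0.0246
finger_force: 98.9
pins in mouth axes mm [12.9549 37.4021 72.8155] rot deg [ 0.0371  0.0125 21.645 ] force mouth axes [-1.5884  0.356  -1.5719] mom [-0.078   0.7938  0.0257]
TCP [ 0.547  -0.0972  0.1658] travel cm [ 2.487  -3.2509 -5.9821] turn deg [ 0.0414 -0.0102 -0.1439]
```

```bash
python3 -m crank '{"travel":[[0.2,-2,0],[0.4,-3.3,-1],[1,-3.3,-2.6],[1.8,-3.3,-4.3],[2.5,-3.3,-6]],"turn":[[0,0,0],[0,0,0],[0,0,0],[0,0,0],[0,0,0]],"gripper":[1,1,1,1,1]}';python3 -m crank '{"travel":[[0,0,0],[0,0,0],[0,0,0],[0,0,0],[0,0,0]],"turn":[[0,0,0],[0,0,0],[0,0,0],[0,0,0],[0,0,0]],"gripper":[1,1,1,1,1]}'; python3 - <<'E'
from tgt import *
o=bot.observe();where(o);delta(21.5,.0,o=o)
d={k:bot.grab_frame(k) for k in("scene","top")};pickle.dump(d,open("f2.pkl","wb"))
S,T=load("f2.pkl");R=Ro.from_euler("xyz",o["tool_rot"])*FL
pj=lambda c,q:c.proj(o["position"]+R.apply(PT+np.array(q)))
out=[]
for c in(S,T):
    x,y=np.int32(c.proj(C0));print(x-30,y-30,[pj(c,(0,s*.03,0)) for s in(1,-1)],"hole",[c.proj(C0+sp(21.5).apply([0,s*.03,0])) for s in(1,-1)])
    out.append(cv2.resize(c.im[y-30:y+30,x-30:x+30,::-1],(390,390),interpolation=cv2.INTER_CUBIC))
cv2.imwrite("pics/i1.png",np.hstack(out))
E
```

```text
clock: 7.8
position: [0.5423, -0.0981, 0.1733]
tool_rot: [2.958, -0.447, 0.643]
force: [-0.7, 1.1, -2.9]
grip_width: 0.0249
finger_force: 99.0
clock: 8.3
position: [0.5427, -0.0989, 0.1751]
tool_rot: [2.956, -0.449, 0.642]
force: [-0.4, 1.0, -1.9]
grip_width: 0.0243
finger_force: 99.0
pins in mouth axes mm [ 0.3216 -0.6642 22.1617] rot deg [ 0.3305  0.2557 21.4575] force mouth axes [-1.0854  1.0296 -1.5579] mom [-0.0323  0.7977  0.0055]
TCP [ 0.5525 -0.096   0.1552] travel cm [ 0.9868  0.2872 -1.9947] turn deg [-0.1876 -0.3615 -0.0918]
184 145 [array([227.7887, 172.0655]), array([204.7452, 164.3584])] hole [array([226.0283, 179.7932]), array([203.2203, 172.0265])]
287 157 [array([311.1829, 194.1322]), array([327.5903, 183.5919])] hole [array([309.687 , 192.4827]), array([325.85  , 182.1207])]
```

View pics/i1.png

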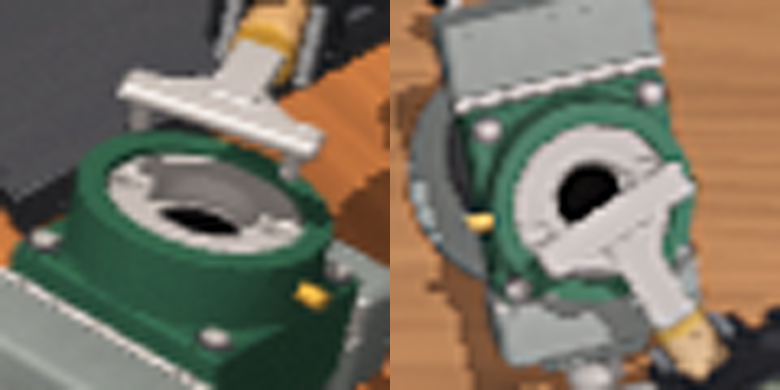

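The pins hang about 22 mm above the ring, and the holes in scene at (203.5,172.7) and (225.9,179.6) match prediction. I'll lower along the axis.

```bash
python3 -m crank '{"travel":[[0.2,0.1,-0.4],[0.4,0.2,-0.8],[0.6,0.2,-1.2],[0.8,0.3,-1.6],[0.9,0.3,-1.8]],"turn":[[-0.2,-0.4,0],[-0.2,-0.4,0],[-0.2,-0.4,0],[-0.2,-0.4,0],[-0.2,-0.4,0]],"gripper":[1,1,1,1,1]}'; python3 -c "
from tgt import *
where();delta(21.5,-.004)"; python3 -m crank '{"travel":[[0.05,0,-0.1],[0.1,0,-0.2],[0.15,0,-0.3],[0.2,0,-0.4],[0.2,0,-0.4]],"turn":[[0,0,0],[0,0,0],[0,0,0],[0,0,0],[0,0,0]],"gripper":[1,1,1,1,1]}'; python3 -c "
from tgt import *
where();delta(21.5,-.004)"
```

```text
clock: 8.9
position: [0.5517, -0.0954, 0.1565]
tool_rot: [2.949, -0.452, 0.645]
force: [-0.2, -0.1, -1.9]
grip_width: 0.0244
finger_force: 99.1
pins in mouth axes mm [-0.0357  0.88    1.4395] rot deg [ 0.0579 -0.002  21.6121] force mouth axes [-1.0912 -0.0128 -1.593 ] mom [-0.0142  0.7619  0.0245]
TCP [ 0.5544 -0.0956  0.1517] travel cm [ 0.2625 -0.0154 -0.4798] turn deg [ 0.0043 -0.008  -0.1257]
clock: 9.4
position: [0.5536, -0.0957, 0.1527]
tool_rot: [2.949, -0.452, 0.645]
force: [-0.1, 0.6, -2.1]
grip_width: 0.0246
finger_force: 99.1
pins in mouth axes mm [-0.222   0.138  -2.7654] rot deg [ 0.0518 -0.0106 21.5835] force mouth axes [-0.9155  0.6245 -1.8716] mom [-0.0443  0.7407 -0.0305]
TCP [ 0.5544 -0.0956  0.1517] travel cm [ 0.0712  0.0134 -0.0981] turn deg [-0.0072 -0.0009 -0.0984]
```

```bash
python3 -m crank '{"travel":[[0.05,0,-0.1],[0.1,0,-0.2],[0.15,0,-0.3],[0.2,0,-0.4],[0.2,0,-0.4]],"turn":[[0,0,0],[0,0,0],[0,0,0],[0,0,0],[0,0,0]],"gripper":[1,1,1,1,1]}'; python3 -c "
from tgt import *
where();delta(21.5,-.007)"
```

```text
clock: 9.9
position: [0.5557, -0.0955, 0.1486]
tool_rot: [2.949, -0.452, 0.645]
force: [0.6, 1.1, -2.9]
grip_width: 0.0243
finger_force: 99.0
pins in mouth axes mm [-0.3491 -0.1083 -7.2961] rot deg [ 0.0637 -0.0094 21.5981] force mouth axes [-0.5954  0.9675 -2.9839] mom [0.0239 0.7601 0.1068]
TCP [ 0.5557 -0.0953  0.149 ] travel cm [0.0055 0.0257 0.0428] turn deg [-0.0096 -0.0048 -0.1167]
```

```bash
cat > arc.py <<'E'
from tgt import *
import sys
a0,step=float(sys.argv[1]),float(sys.argv[2]);h=float(sys.argv[3]) if len(sys.argv)>3 else -.007
p0,R0=tool(a0,h)
for i in range(1,6):
    p,R=tool(a0-step*i,h);print(np.round(100*(p-p0),2).tolist(),np.round((R*R0.inv()).as_rotvec(degrees=True),1).tolist())
E
python3 arc.py 21.5 3;python3 arc.py 6.5 4
```

```text
[-0.21, 0.36, -0.07] [1.4, 0.3, -2.6]
[-0.41, 0.73, -0.13] [2.7, 0.6, -5.3]
[-0.59, 1.11, -0.17] [4.1, 0.9, -7.9]
[-0.75, 1.5, -0.21] [5.5, 1.2, -10.6]
[-0.9, 1.9, -0.24] [6.9, 1.6, -13.2]
[-0.16, 0.54, -0.02] [1.8, 0.4, -3.5]
[-0.29, 1.09, -0.02] [3.7, 0.8, -7.1]
[-0.39, 1.65, -0.01] [5.5, 1.2, -10.6]
[-0.45, 2.21, 0.03] [7.3, 1.7, -14.1]
[-0.47, 2.77, 0.08] [9.2, 2.1, -17.7]
```

```bash
python3 -m crank '{"travel":[[-0.21,0.36,-0.07],[-0.41,0.73,-0.13],[-0.59,1.11,-0.17],[-0.75,1.5,-0.21],[-0.9,1.9,-0.24]],"turn":[[1.4,0.3,-2.6],[2.7,0.6,-5.3],[4.1,0.9,-7.9],[5.5,1.2,-10.6],[6.9,1.6,-13.2]],"gripper":[1,1,1,1,1]}' 120; python3 -c "
from tgt import *
where();delta(6.5,-.007)"
```

```text
clock: 10.4
position: [0.5464, -0.0763, 0.1481]
tool_rot: [3.088, -0.48, 0.353]
force: [-2.4, 4.6, -9.5]
grip_width: 0.0241
finger_force: 118.2
pins in mouth axes mm [ 0.3373  0.1265 -5.9593] rot deg [0.3845 0.3492 6.5712] force mouth axes [-5.5944  4.9835 -7.7467] mom [0.8174 2.4674 0.7177]
TCP [ 0.5468 -0.0763  0.1466] travel cm [ 0.0385  0.0068 -0.1494] turn deg [-0.1987 -0.4248 -0.2337]
```

```bash
python3 -m crank '{"travel":[[-0.16,0.54,-0.02],[-0.29,1.09,-0.02],[-0.39,1.65,-0.01],[-0.45,2.21,0.03],[-0.47,2.77,0.08]],"turn":[[1.8,0.4,-3.5],[3.7,0.8,-7.1],[5.5,1.2,-10.6],[7.3,1.7,-14.1],[9.2,2.1,-17.7]],"gripper":[1,1,1,1,1]}'; python3 -c "
from tgt import *
where();delta(-13.5,-.007)"; python3 arc.py -13.5 3
```

```text
clock: 10.9
position: [0.5415, -0.0494, 0.1519]
tool_rot: [-3.01, -0.457, -0.04]
force: [-11.9, 3.9, -15.4]
grip_width: 0.0243
finger_force: 118.4
pins in mouth axes mm [ 1.4173 -0.7343 -4.0938] rot deg [  0.5948   0.895  -13.5388] force mouth axes [-16.7455   6.4914  -8.5416] mom [1.5093 4.6741 0.5777]
TCP [ 0.542  -0.0485  0.1474] travel cm [ 0.0542  0.0842 -0.4443] turn deg [-0.4348 -0.9366 -0.2913]
[0.0, 0.42, 0.05] [1.4, 0.3, -2.6]
[0.03, 0.84, 0.11] [2.7, 0.6, -5.3]
[0.07, 1.26, 0.18] [4.1, 0.9, -7.9]
[0.13, 1.67, 0.27] [5.5, 1.2, -10.6]
[0.22, 2.07, 0.36] [6.9, 1.6, -13.2]
```

```bash
python3 -m crank '{"travel":[[0,0,0],[0,0,0],[0,0,0],[0,0,0],[0,0,0]],"turn":[[0,0,0],[0,0,0],[0,0,0],[0,0,0],[0,0,0]],"gripper":[1,1,1,1,1]}'; python3 -c "
from tgt import *
where();delta(-13.5,-.007)"
```

```text
clock: 11.4
position: [0.5415, -0.0492, 0.1519]
tool_rot: [-3.011, -0.458, -0.038]
force: [-11.3, 6.0, -13.0]
grip_width: 0.0239
finger_force: 118.5
pins in mouth axes mm [ 1.5259 -0.337  -4.1214] rot deg [  0.6418   0.8904 -13.3869] force mouth axes [-14.7063   8.3181  -6.9134] mom [1.9564 4.1595 0.1684]
TCP [ 0.542  -0.0485  0.1474] travel cm [ 0.0521  0.0645 -0.4446] turn deg [-0.407  -0.92   -0.4471]
```

```bash
python3 - <<'E'
from tgt import *
o=bot.observe()
d={k:bot.grab_frame(k) for k in("scene","top")};pickle.dump(d,open("f3.pkl","wb"))
S,T=load("f3.pkl");R=Ro.from_euler("xyz",o["tool_rot"])*FL
pj=lambda c,q:c.proj(o["position"]+R.apply(PT+np.array(q)))
out=[]
for c in(S,T):
    x,y=np.int32(c.proj(C0));im=c.im[y-30:y+30,x-30:x+30,::-1]
    im=cv2.resize(im,(390,390),interpolation=cv2.INTER_CUBIC)
    for q in((.009,.039,.022),(.009,-.039,.022),(-.009,.039,.022),(-.009,-.039,.022)):
        p=(pj(c,q)-[x-30,y-30]+.5)*6.5;cv2.circle(im,tuple(np.int32(p)),2,(0,0,255),-1)
    out.append(im)
cv2.imwrite("pics/j1.png",np.hstack(out))
E
```

```text
(no output)
```

View pics/j1.png

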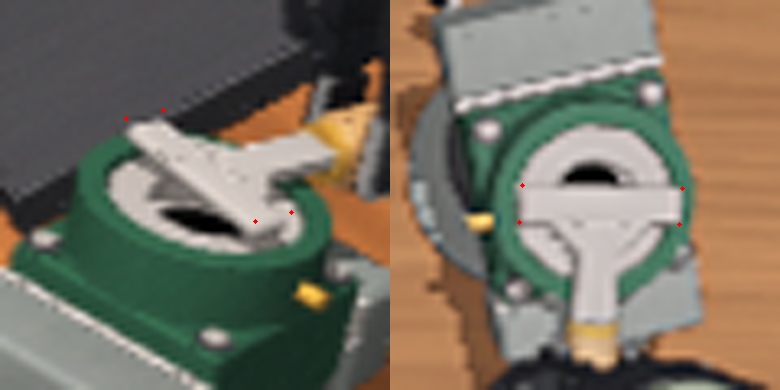

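Scene view: the head is seated with the pins in the ring, while the TCP has drifted about 3 mm high. In top the head is square to the ring, edge to edge from (520,185) to (683,190). I'll bring the hand back down before continuing.

```bash
python3 -m crank '{"travel":[[0,0,-0.1],[0,0,-0.2],[0,0,-0.3],[0,0,-0.4],[0,0,-0.4]],"turn":[[0,0,0],[-0.2,-0.4,0],[-0.4,-0.9,0],[-0.4,-0.9,0],[-0.4,-0.9,0]],"gripper":[1,1,1,1,1]}'; python3 -c "
from tgt import *
where();delta(-13.5,-.007)"
```

```text
clock: 12.0
position: [0.5418, -0.05, 0.153]
tool_rot: [-3.016, -0.46, -0.032]
force: [-26.8, 9.2, -10.3]
grip_width: 0.0241
finger_force: 120.2
pins in mouth axes mm [ 2.1929 -0.7277 -3.0573] rot deg [  0.515    0.8176 -13.0703] force mouth axes [-26.1216  14.8671   2.242 ] mom [2.9817 6.1707 0.5173]
TCP [ 0.542  -0.0485  0.1474] travel cm [ 0.0285  0.1434 -0.554 ] turn deg [-0.1593 -0.8051 -0.6637]
```

```bash
python3 -c "
from tgt import *
print(bot.observe()['qpos'])"
```

```text
[ 0.0395  0.3813  0.0368  2.2543 -1.2616  0.1648 -0.2811]
```

Joints 5 and 6 are at their limits in this pose, so the arm can't go on with the tool along the thread axis. I'll loosen the grip to 20 N and pivot the hand about the grasp point to vertical, which presses the pins into the holes rather than out.

```bash
python3 -m crank '{"travel":[[0,0,0],[0,0,0],[0,0,0],[0,0,0],[0,0,0]],"turn":[[0,0,0],[0,0,0],[0,0,0],[0,0,0],[0,0,0]],"gripper":[1,1,1,1,1]}' 20; cat >> tgt.py <<'E'
L=.019;G=PT-np.array([0,0,L])   # pins relative to grasp point
def tool2(ang,h,pit):
    R=sp(ang);P=C0+n*h-R.apply(G);Rt=Ro.from_rotvec(np.radians(pit)*R.apply([0,1,0]))*R*FL
    return P+L*Rt.apply([0,0,1]),Rt
def rel(p,R,o):
    R0=Ro.from_euler("xyz",o["tool_rot"]);print(np.round(100*(p-o["position"]),2).tolist(),np.round((R*R0.inv()).as_rotvec(degrees=True),1).tolist())
E
python3 -c "
from tgt import *
where();o=bot.observe();print(o['qpos'])
for k in (6,12,18,24,28): rel(*tool2(-13.2,-.007,k),o)"
```

```text
clock: 12.5
position: [0.5418, -0.05, 0.153]
tool_rot: [-3.016, -0.46, -0.032]
force: [-26.9, 9.2, -10.4]
grip_width: 0.0243
finger_force: 120.2
pins in mouth axes mm [ 2.1981 -0.7709 -3.0386] rot deg [  0.5127   0.8156 -13.075 ] force mouth axes [-26.2927  14.935    2.1795] mom [3.0275 6.2101 0.5141]
[ 0.0396  0.3813  0.0368  2.2543 -1.2616  0.1648 -0.2812]
[-0.15, 0.11, -0.64] [-0.4, 5.1, 0.3]
[-0.34, 0.11, -0.7] [-0.6, 11.1, 0.9]
[-0.54, 0.11, -0.75] [-0.7, 17.1, 1.6]
[-0.73, 0.11, -0.77] [-0.8, 23.0, 2.2]
[-0.87, 0.11, -0.77] [-0.9, 27.0, 2.7]
```

```bash
python3 -m crank '{"travel":[[0,0,0],[0,0,0],[0,0,0],[0,0,0],[0,0,0]],"turn":[[0,0,0],[0,0,0],[0,0,0],[0,0,0],[0,0,0]],"gripper":[0.71,0.71,0.71,0.71,0.71]}' 20;python3 -c "
from tgt import *
where()"
```

```text
clock: 13.0
position: [0.5418, -0.05, 0.153]
tool_rot: [-3.016, -0.46, -0.032]
force: [-26.2, 7.9, -11.3]
grip_width: 0.0251
finger_force: 65.4
pins in mouth axes mm [ 2.2353 -0.7515 -3.0477] rot deg [  0.5131   0.8135 -13.0727] force mouth axes [-26.2759  13.5151   1.2214] mom [2.9527 6.1085 0.4448]
```

```bash
python3 -m crank '{"travel":[[0,0,0],[0,0,0],[0,0,0],[0,0,0],[0,0,0]],"turn":[[0,0,0],[0,0,0],[0,0,0],[0,0,0],[0,0,0]],"gripper":[0.703,0.703,0.703,0.703,0.703]}' 20;python3 -c "
from tgt import *
where()"
```

```text
clock: 13.5
position: [0.5419, -0.0502, 0.1531]
tool_rot: [-3.016, -0.46, -0.032]
force: [-26.0, 9.3, -9.7]
grip_width: 0.0256
finger_force: 34.6
pins in mouth axes mm [ 2.2847 -0.9481 -2.9874] rot deg [  0.4954   0.8038 -13.0821] force mouth axes [-25.1212  14.8033   2.3794] mom [2.7874 6.0202 0.4511]
```

```bash
python3 -m crank '{"travel":[[-0.15,0.1,-0.3],[-0.34,0.1,-0.5],[-0.54,0.1,-0.65],[-0.73,0.1,-0.7],[-0.87,0.1,-0.7]],"turn":[[-0.4,5.1,0.3],[-0.6,11.1,0.9],[-0.7,17.1,1.6],[-0.8,23,2.2],[-0.9,27,2.7]],"gripper":[0.703,0.703,0.703,0.703,0.703]}' 20;python3 -c "
from tgt import *
where();o=bot.observe();print(o['qpos']);rel(*tool2(-13.2,-.007,28),o)"
```

```text
clock: 14.0
position: [0.5374, -0.0502, 0.1494]
tool_rot: [-3.041, 0.01, 0.021]
force: [-5.8, 5.1, 3.5]
grip_width: 0.0252
finger_force: 37.0
pins in mouth axes mm [-12.9063   2.1981 -40.873 ] rot deg [  2.861   27.8858 -12.7791] force mouth axes [-2.3115  6.2444  5.2288] mom [ 1.1507  0.2273 -0.2782]
[-0.4071  0.603   0.6462  1.9057 -0.6049  0.8607 -0.966 ]
[-0.43, 0.13, -0.41] [0.4, 0.0, -0.1]
```

The hand is now vertical with joints well inside their ranges and low forces. I'll regrip firmly and rotate about the thread axis from here.

```bash
python3 -m crank '{"travel":[[0,0,0],[0,0,0],[0,0,0],[0,0,0],[0,0,0]],"turn":[[0,0,0],[0,0,0],[0,0,0],[0,0,0],[0,0,0]],"gripper":[1,1,1,1,1]}' 110; cat > arc2.py <<'E'
from tgt import *
import sys
step=float(sys.argv[1]);o=bot.observe();p=o["position"]-C0
for i in range(1,6):
    r=Ro.from_rotvec(-np.radians(step*i)*n);print(np.round(100*(r.apply(p)-p),2).tolist(),np.round(r.as_rotvec(degrees=True),1).tolist())
where()
E
python3 arc2.py 2
```

```text
clock: 14.5
position: [0.5379, -0.0499, 0.1491]
tool_rot: [-3.037, 0.003, 0.02]
force: [-1.5, 7.8, 0.7]
grip_width: 0.0245
finger_force: 107.8
[-0.0, 0.29, 0.03] [0.9, 0.2, -1.8]
[0.0, 0.58, 0.07] [1.8, 0.4, -3.5]
[0.02, 0.87, 0.11] [2.7, 0.6, -5.3]
[0.04, 1.16, 0.16] [3.7, 0.8, -7.1]
[0.07, 1.44, 0.21] [4.6, 1.0, -8.8]
pins in mouth axes mm [-12.3054   2.2215 -40.8097] rot deg [  3.018   27.4192 -12.8754] force mouth axes [0.5833 7.9897 0.5365] mom [ 1.4689 -0.1786 -0.1044]
```

```bash
python3 -m crank '{"travel":[[0,0.29,0.03],[0,0.58,0.07],[0.02,0.87,0.11],[0.04,1.16,0.16],[0.07,1.44,0.21]],"turn":[[0.9,0.2,-1.8],[1.8,0.4,-3.5],[2.7,0.6,-5.3],[3.7,0.8,-7.1],[4.6,1,-8.8]],"gripper":[1,1,1,1,1]}'; python3 arc2.py 2; python3 - <<'E'
from tgt import *
o=bot.observe()
d={k:bot.grab_frame(k) for k in("scene","top")};pickle.dump(d,open("f4.pkl","wb"))
S,T=load("f4.pkl");out=[]
for c in(S,T):
    x,y=np.int32(c.proj(C0));im=cv2.resize(c.im[y-30:y+30,x-30:x+30,::-1],(390,390),interpolation=cv2.INTER_CUBIC)
    for q in((.009,.039,.022),(.009,-.039,.022),(-.009,.039,.022),(-.009,-.039,.022)):
        p=(c.proj(C0-n*.007+sp(-23).apply(q))-[x-30,y-30]+.5)*6.5;cv2.circle(im,tuple(np.int32(p)),2,(0,0,255),-1)
    out.append(im)
cv2.imwrite("pics/k1.png",np.hstack(out))
E
```

```text
clock: 15.0
position: [0.5376, -0.0354, 0.1509]
tool_rot: [-2.957, 0.027, -0.133]
force: [-6.0, 7.4, -1.6]
grip_width: 0.0244
finger_force: 108.0
[0.04, 0.29, 0.06] [0.9, 0.2, -1.8]
[0.09, 0.57, 0.12] [1.8, 0.4, -3.5]
[0.15, 0.86, 0.18] [2.7, 0.6, -5.3]
[0.22, 1.14, 0.25] [3.7, 0.8, -7.1]
[0.3, 1.41, 0.32] [4.6, 1.0, -8.8]
pins in mouth axes mm [-12.8997   4.6429 -40.7445] rot deg [  5.4835  27.2768 -22.7302] force mouth axes [-4.4283  8.5     0.5969] mom [1.5127 0.9112 0.2851]
```

View pics/k1.png

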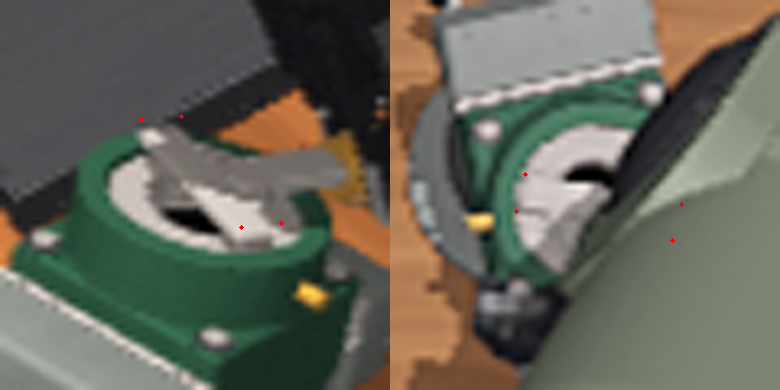

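Scene: the head's front lower edge runs from (137,135) to (235,245) in the crop, consistent with a head seated 7 mm deep at about -23°. In top the head's left end, near (520,195), matches too. I'll continue to the stop.

```bash
python3 -m crank '{"travel":[[0.02,0.14,0.03],[0.04,0.29,0.06],[0.07,0.43,0.09],[0.09,0.57,0.12],[0.12,0.72,0.15]],"turn":[[0.5,0.1,-0.9],[0.9,0.2,-1.8],[1.4,0.3,-2.6],[1.8,0.4,-3.5],[2.3,0.5,-4.4]],"gripper":[1,1,1,1,1]}'; python3 arc2.py 1
```

```text
clock: 15.6
position: [0.5387, -0.0283, 0.1523]
tool_rot: [-2.92, 0.043, -0.208]
force: [-5.8, 6.3, -1.1]
grip_width: 0.0247
finger_force: 108.0
[0.03, 0.14, 0.03] [0.5, 0.1, -0.9]
[0.06, 0.28, 0.07] [0.9, 0.2, -1.8]
[0.1, 0.42, 0.1] [1.4, 0.3, -2.6]
[0.14, 0.56, 0.14] [1.8, 0.4, -3.5]
[0.18, 0.7, 0.17] [2.3, 0.5, -4.4]
pins in mouth axes mm [-12.5315   5.774  -40.7219] rot deg [  6.6749  27.1018 -27.5807] force mouth axes [-4.2685  7.4534  0.9926] mom [1.3486 0.9911 0.2649]
```

```bash
python3 -m crank '{"travel":[[0.03,0.14,0.03],[0.06,0.28,0.07],[0.08,0.35,0.08],[0.1,0.42,0.1],[0.1,0.42,0.1]],"turn":[[0.5,0.1,-0.9],[0.9,0.2,-1.8],[1.1,0.2,-2.2],[1.4,0.3,-2.6],[1.4,0.3,-2.6]],"gripper":[1,1,1,1,1]}'; python3 arc2.py 1
```

```text
clock: 16.1
position: [0.5396, -0.0243, 0.1533]
tool_rot: [-2.898, 0.054, -0.252]
force: [-7.2, 6.3, -0.5]
grip_width: 0.0244
finger_force: 108.1
[0.04, 0.14, 0.04] [0.5, 0.1, -0.9]
[0.08, 0.28, 0.07] [0.9, 0.2, -1.8]
[0.12, 0.42, 0.11] [1.4, 0.3, -2.6]
[0.16, 0.55, 0.15] [1.8, 0.4, -3.5]
[0.21, 0.69, 0.19] [2.3, 0.5, -4.4]
pins in mouth axes mm [-12.3672   6.3417 -40.7093] rot deg [  7.417   26.9947 -30.4468] force mouth axes [-5.2038  7.7232  2.2425] mom [1.3202 1.2197 0.6804]
```

```bash
cat >> arc2.py <<'E'
print("torque about thread axis",n@(o["moment"]+np.cross(p,o["force"])))
E
python3 -m crank '{"travel":[[0.04,0.14,0.04],[0.08,0.28,0.07],[0.1,0.35,0.09],[0.12,0.42,0.11],[0.12,0.42,0.11]],"turn":[[0.5,0.1,-0.9],[0.9,0.2,-1.8],[1.1,0.2,-2.2],[1.4,0.3,-2.6],[1.4,0.3,-2.6]],"gripper":[1,1,1,1,1]}'; python3 arc2.py 1
```

```text
clock: 16.6
position: [0.5403, -0.0216, 0.154]
tool_rot: [-2.879, 0.065, -0.295]
force: [-10.1, -3.1, -4.6]
grip_width: 0.025
finger_force: 111.1
[0.04, 0.14, 0.04] [0.5, 0.1, -0.9]
[0.09, 0.27, 0.08] [0.9, 0.2, -1.8]
[0.13, 0.41, 0.12] [1.4, 0.3, -2.6]
[0.18, 0.54, 0.16] [1.8, 0.4, -3.5]
[0.23, 0.68, 0.2] [2.3, 0.5, -4.4]
pins in mouth axes mm [-12.7985   5.7932 -40.7091] rot deg [  8.0172  26.8949 -33.2217] force mouth axes [-11.4521  -0.7666   0.8601] mom [-0.2918  2.2354  3.8674]
torque about thread axis 4.444588542794447
```

The torque about the thread axis jumped to 4.4 N m, so the ring is on its stop. I'll unload the windup and withdraw along the thread axis.

```bash
python3 -m crank '{"travel":[[-0.05,-0.14,-0.04],[-0.09,-0.28,-0.07],[-0.11,-0.37,-0.09],[-0.11,-0.37,-0.09],[-0.11,-0.37,-0.09]],"turn":[[-0.5,-0.1,0.9],[-0.9,-0.2,1.7],[-1.1,-0.2,2.2],[-1.1,-0.2,2.2],[-1.1,-0.2,2.2]],"gripper":[1,1,1,1,1]}'; python3 arc2.py 1|tail -2;  python3 -m crank '{"travel":[[-0.2,-0.05,0.4],[-0.5,-0.1,0.9],[-0.9,-0.2,1.8],[-1.5,-0.35,2.9],[-2.3,-0.5,4.4]],"turn":[[0,0,0],[0,0,0],[0,0,0],[0,0,0],[0,0,0]],"gripper":[1,1,1,1,1]}'; python3 arc2.py 1|tail -2
```

```text
clock: 17.1
position: [0.5397, -0.0236, 0.1535]
tool_rot: [-2.893, 0.057, -0.258]
force: [-7.7, 7.2, -1.5]
grip_width: 0.0245
finger_force: 108.6
pins in mouth axes mm [-12.3448   6.548  -40.7348] rot deg [  7.6199  27.0313 -30.8775] force mouth axes [-5.9461  8.7042  1.4933] mom [1.3954 1.1315 0.8534]
torque about thread axis 0.4775661909197821
clock: 17.6
position: [0.5174, -0.0306, 0.1987]
tool_rot: [-2.895, 0.054, -0.262]
force: [0.5, 0.1, -1.7]
grip_width: 0.0243
finger_force: 110.5
pins in mouth axes mm [-11.62     4.4062  10.3702] rot deg [  7.46    26.8432 -31.0297] force mouth axes [-0.2897  0.0255 -1.7357] mom [-0.2723  0.1405  0.1082]
torque about thread axis 0.11845942475450273
```

```bash
cat > place.py <<'E'
from tgt import *
M=Ro.from_matrix(np.c_[mx,my,n])
Rt=M*Ro.from_rotvec(np.radians([7.62,27.03,-30.88]))*M.inv()*sp(0)*FL   # tool at unload: where() used sp(0)^-1*Rtool*FL^-1
Rt=sp(0)*Ro.from_rotvec(np.radians([7.62,27.03,-30.88]))*FL
REL=Rt.inv()*sp(-29.5)           # spanner in tool
print("tool->spanner",(FL*REL).as_rotvec(degrees=True))
GP=np.array([.004,0,.020])       # grasp point in spanner
c=np.array([.463,-.287,.004]);Rs=Ro.from_euler("z",-7,degrees=True)
def pl(dz): 
    o=c+Rs.apply([-.02,0,0])+[0,0,dz];R=Rs*REL.inv();return o+Rs.apply(GP)+L*R.apply([0,0,1]),R
if __name__=="__main__":
    o=bot.observe()
    for dz in(.1,.003):
        p,R=pl(dz);print(dz,p);rel(p,R,o)
E
python3 place.py
```

```text
tool->spanner [ -0.481  -27.7339   1.9646]
0.1 [ 0.4384 -0.2837  0.1072]
[-7.9, -25.31, -9.15] [-8.3, 26.9, 9.7]
0.003 [ 0.4384 -0.2837  0.0102]
[-7.9, -25.31, -18.85] [-8.3, 26.9, 9.7]
```

```bash
python3 -m crank '{"travel":[[-1.5,-3,3],[-3,-7,4],[-5,-11,4],[-6.5,-15,3],[-7.9,-19,2]],"turn":[[0,0,0],[-2,6.7,2.4],[-4,13.4,4.8],[-6,20,7.2],[-8.3,26.9,9.7]],"gripper":[1,1,1,1,1]}'; python3 -m crank '{"travel":[[0,0,0],[0,0,0],[0,0,0],[0,0,0],[0,0,0]],"turn":[[0,0,0],[0,0,0],[0,0,0],[0,0,0],[0,0,0]],"gripper":[1,1,1,1,1]}'; python3 place.py
```

```text
clock: 18.1
position: [0.4384, -0.2223, 0.2195]
tool_rot: [3.14, 0.487, -0.157]
force: [0.3, 0.2, -1.9]
grip_width: 0.0242
finger_force: 110.6
clock: 18.6
position: [0.4392, -0.2196, 0.2187]
tool_rot: [-3.139, 0.483, -0.155]
force: [-0.3, 0.0, -2.8]
grip_width: 0.0245
finger_force: 110.6
tool->spanner [ -0.481  -27.7339   1.9646]
0.1 [ 0.4384 -0.2837  0.1072]
[-0.08, -6.41, -11.15] [-0.1, 0.1, -0.1]
0.003 [ 0.4384 -0.2837  0.0102]
[-0.08, -6.41, -20.85] [-0.1, 0.1, -0.1]
```

```bash
python3 - <<'E'
from place import *
o=bot.observe()
d={k:bot.grab_frame(k) for k in("scene","top")};pickle.dump(d,open("f5.pkl","wb"))
S,T=load("f5.pkl");rows=[]
Rs=Ro.from_euler("xyz",o["tool_rot"])*REL;so=o["position"]-L*Ro.from_euler("xyz",o["tool_rot"]).apply([0,0,1])-Rs.apply(GP)
print("spanner origin",so,Rs.as_euler("xyz",degrees=True))
for c in(S,T):
    x,y=np.int32(c.proj(C0));a=cv2.resize(c.im[y-22:y+22,x-22:x+22,::-1],(295,295),interpolation=cv2.INTER_CUBIC)
    for s in(1,-1):
        p=(c.proj(C0+n*.004+sp(-28.6).apply([0,s*.044,0]))-[x-22,y-22]+.5)*295/44;cv2.circle(a,tuple(np.int32(p)),2,(0,0,255),-1)
    x,y=np.int32(c.proj(so+Rs.apply([.03,0,0])));x0,y0=x-50,y-30
    b=cv2.resize(c.im[y0:y0+60,x0:x0+100,::-1],(492,295),interpolation=cv2.INTER_CUBIC)
    for q in((.094,.039,.022),(.094,-.039,.022),(.025,0,.022),(-.055,0,.025)):
        p=(c.proj(so+Rs.apply(q))-[x0,y0]+.5)*4.92;cv2.circle(b,tuple(np.int32(p)),2,(0,0,255),-1)
    rows.append(np.hstack([a,b]))
cv2.imwrite("pics/l1.png",np.vstack(rows))
E
```

```text
tool->spanner [ -0.481  -27.7339   1.9646]
spanner origin [ 0.444  -0.2205  0.2155] [ 0.1182 -0.0865 -6.9381]
```

View pics/l1.png

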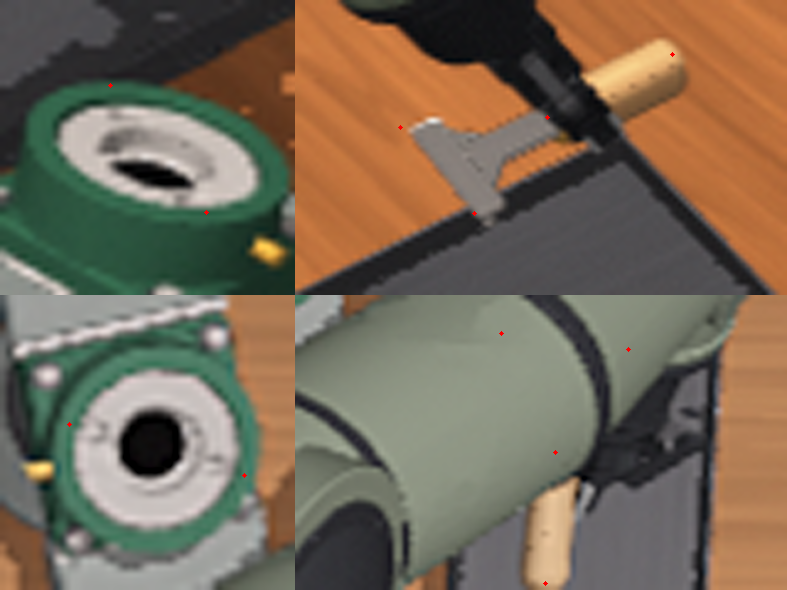

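The ring's holes in top, at crop (100,430) and (215,460), line up with the home marks. The spanner is level in the hand, about 5 mm further back than assumed, which doesn't matter here. I'll lower it into the tray.

```bash
python3 -m crank '{"travel":[[0,-3,-2],[0,-6.4,-5],[0,-6.4,-9],[0,-6.4,-13],[0,-6.4,-17]],"turn":[[0,0,0],[0,0,0],[0,0,0],[0,0,0],[0,0,0]],"gripper":[1,1,1,1,1]}'; python3 -m crank '{"travel":[[0,0,-0.3],[0,0,-0.6],[0,0,-0.9],[0,0,-1.2],[0,0,-1.5]],"turn":[[0,0,0],[0,0,0],[0,0,0],[0,0,0],[0,0,0]],"gripper":[1,1,1,1,1]}';python3 place.py
```

```text
clock: 19.2
position: [0.439, -0.2841, 0.0465]
tool_rot: [-3.14, 0.484, -0.156]
force: [0.6, 0.5, -2.1]
grip_width: 0.0246
finger_force: 110.6
clock: 19.7
position: [0.4395, -0.2842, 0.0338]
tool_rot: [-3.14, 0.483, -0.156]
force: [0.0, -0.2, -1.6]
grip_width: 0.0245
finger_force: 110.3
tool->spanner [ -0.481  -27.7339   1.9646]
0.1 [ 0.4384 -0.2837  0.1072]
[-0.12, 0.06, 7.34] [-0.1, 0.1, -0.1]
0.003 [ 0.4384 -0.2837  0.0102]
[-0.12, 0.06, -2.36] [-0.1, 0.1, -0.1]
```

```bash
python3 -m crank '{"travel":[[0,0,-0.4],[0,0,-0.8],[0,0,-1.2],[0,0,-1.6],[0,0,-1.8]],"turn":[[0,0,0],[0,0,0],[0,0,0],[0,0,0],[0,0,0]],"gripper":[1,1,1,1,1]}'; python3 -m crank '{"travel":[[0,0,-0.1],[0,0,-0.2],[0,0,-0.3],[0,0,-0.3],[0,0,-0.3]],"turn":[[0,0,0],[0,0,0],[0,0,0],[0,0,0],[0,0,0]],"gripper":[1,1,1,1,1]}'
```

```text
clock: 20.2
position: [0.4388, -0.284, 0.0145]
tool_rot: [-3.14, 0.485, -0.156]
force: [-0.2, -0.7, -1.8]
grip_width: 0.0248
finger_force: 110.3
clock: 20.7
position: [0.4389, -0.2841, 0.012]
tool_rot: [-3.14, 0.485, -0.156]
force: [-0.8, 0.1, -2.2]
grip_width: 0.0243
finger_force: 110.3
```

```bash
python3 -m crank '{"travel":[[0,0,-0.1],[0,0,-0.2],[0,0,-0.2],[0,0,-0.2],[0,0,-0.2]],"turn":[[0,0,0],[0,0,0],[0,0,0],[0,0,0],[0,0,0]],"gripper":[1,1,1,1,1]}'; python3 -m crank '{"travel":[[0,0,-0.05],[0,0,-0.1],[0,0,-0.15],[0,0,-0.15],[0,0,-0.15]],"turn":[[0,0,0],[0,0,0],[0,0,0],[0,0,0],[0,0,0]],"gripper":[1,1,1,1,1]}'
```

```text
clock: 21.2
position: [0.4389, -0.2841, 0.01]
tool_rot: [-3.14, 0.485, -0.156]
force: [-0.9, 0.8, 3.4]
grip_width: 0.0246
finger_force: 111.3
clock: 21.7
position: [0.4388, -0.2842, 0.0091]
tool_rot: [-3.14, 0.485, -0.156]
force: [-2.7, 3.5, 14.1]
grip_width: 0.0245
finger_force: 112.7
```

Contact at 14 N. I'll ease up and release progressively.

```bash
python3 -m crank '{"travel":[[0,0,0.1],[0,0,0.1],[0,0,0.1],[0,0,0.1],[0,0,0.1]],"turn":[[0,0,0],[0,0,0],[0,0,0],[0,0,0],[0,0,0]],"gripper":[1,0.71,0.7,0.69,0.66]}'; python3 -m crank '{"travel":[[0,0,0],[0,0,0],[0,0,0],[0,0,0],[0,0,0]],"turn":[[0,0,0],[0,0,0],[0,0,0],[0,0,0],[0,0,0]],"gripper":[0.6,0.5,0.35,0.2,0.1]}'; python3 -m crank '{"travel":[[0.5,-0.1,1],[1.4,-0.2,2.8],[2.8,-0.4,5.5],[4.5,-0.7,9],[4.5,-0.7,13]],"turn":[[0,0,0],[0,0,0],[0,0,0],[0,0,0],[0,0,0]],"gripper":[0.1,0.1,0.1,0.1,0.1]}'; python3 -m crank '{"travel":[[0,4,2],[0,8,4],[0,12,6],[0,12,6],[0,12,6]],"turn":[[0,0,0],[0,0,0],[0,0,0],[0,0,0],[0,0,0]],"gripper":[0.1,0.1,0.1,0.1,0.1]}'
python3 - <<'E'
from place import *
d={k:bot.grab_frame(k) for k in("scene","top")};pickle.dump(d,open("f6.pkl","wb"))
S,T=load("f6.pkl")
for nm,c in(("S",S),("T",T)):
    q=np.int32([c.proj([.463+a,-.287+b,.02]) for a,b in((-.11,-.07),(-.11,.07),(.11,.07),(.11,-.07))])
    m=np.zeros(c.im.shape[:2],np.uint8);cv2.fillConvexPoly(m,q,1)
    st=np.uint8((m>0)&(c.hsv[...,1]<50)&(c.hsv[...,2]>140));wd=np.uint8((m>0)&(c.hsv[...,1]>80)&(c.hsv[...,2]>140))
    for k,x in(("steel",st),("wood",wd)):
        yx=np.argwhere(x)
        if len(yx): ce=yx.mean(0)[::-1];print(nm,k,len(yx),ce,c.onz(ce,.026)[:2])
E
```

```text
clock: 22.2
position: [0.439, -0.2841, 0.0092]
tool_rot: [-3.14, 0.485, -0.156]
force: [-0.2, 0.1, 0.2]
grip_width: 0.0292
finger_force: 0.0
clock: 22.7
position: [0.4389, -0.2841, 0.0094]
tool_rot: [-3.14, 0.485, -0.156]
force: [0.5, -0.4, -0.2]
grip_width: 0.0768
finger_force: 0.0
clock: 23.2
position: [0.4855, -0.291, 0.1409]
tool_rot: [-3.14, 0.484, -0.155]
force: [0.8, -0.2, 0.3]
grip_width: 0.0768
finger_force: 0.0
clock: 23.7
position: [0.4845, -0.1704, 0.2005]
tool_rot: [-3.14, 0.483, -0.154]
force: [0.9, -0.8, -0.3]
grip_width: 0.0771
finger_force: 0.0
tool->spanner [ -0.481  -27.7339   1.9646]
S steel 222 [195.9685 144.7207] [ 0.5107 -0.2929]
S wood 114 [216.4386 134.8947] [ 0.44   -0.2828]
T steel 190 [383.6632 228.5053] [ 0.5055 -0.2973]
T wood 169 [380.6923 251.6391] [ 0.4249 -0.284 ]
```

```bash
python3 - <<'E'
from h import *
from workcell import bot
S,T=load("f6.pkl");print(tri(S,(195.97,144.72),T,(383.66,228.5)));print(bot.observe()["force"],bot.job_done())
E
```

```text
(array([ 0.5068, -0.2996,  0.0174]), array([ 0.0156,  0.004 ,  0.015 , -0.0139]))
the job is handed in; nothing more can be done
[-0.3681 -0.9024  0.2796] None
```

I turned the ring home against its stop (torque jumped to about 4.4 N m, and the holes line up with the home position), laid the spanner in the tray and let go, then handed the job in at about 24 s; no verdict came back.

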